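# Line up pen blanks against the drilling fence with a straightedge

## Task

Take the straightedge out of its tray by its wooden grip and, with its long edge, push the four pen blanks on the lining board along together until the row is pressed snugly and gently against the aluminium stop strip on the fence, in one straight line, without touching the blanks with the gripper or pushing the lightly clamped strip hard. Then lay the straightedge flat back in its tray, let go, and leave everything else where it is.

Things in the scene. Friction and masses are not known exactly. Their poses are not given: they have to be found in the camera images.
- board: Waxed, slippery plywood lining board fixed to the bench, 300 (x) x 280 (y) x 12 mm thick. Origin: centre of its underside. Its x points towards the fence. Sliding the four blanks along it takes under 1 N; about 5 N presses the row snug.
- fence: Wooden fence fixed across the far (+x) end of the board, 22 (x) x 280 (y) x 30 mm high. Origin: centre of its underside, on the board's top (12 mm above the bench); x points away from the blanks, y along the fence. It carries the aluminium stop strip on its near side.
- fence_front (a point): Middle of the fence's near (-x) face, 11 mm before its origin, 15 mm above the board. The aluminium stop strip (180 mm along y, centred, parallel to the fence, top 24 mm above the board) was set by hand: its near face stands 11 to 41 mm before this point, unmeasured, so find it by feel. Lightly clamped, it bears 10 N of push in all.
- rule_grip (a point): Straightedge: flat aluminium bar 40 (x) x 180 (y) x 8 mm, 0.19 kg, with a wooden grip rib upright on its middle, 16 (x) x 80 (y) mm, from 8 to 54 mm above the underside. This point is in the rib, 40 mm above the underside, on the centre line; x across the bar, y along it. The straight long edges lie 20 mm either side of it.
- tray: Shallow wooden tray fixed to the bench in which the straightedge lies at the start, 75 (x) x 220 (y) mm outside, 12 mm high, walls and floor 6 mm, so the inside is 63 x 208 mm and its floor is 6 mm above the bench. Origin: centre of its underside; y is its long direction.
- blank1_mid (a point): Pen blank 1 of 4 (counted from the board's +y side): loose square wooden bar 90 (x) x 20 (y) x 20 mm, 35 g or so, lying on the board with its length towards the fence, about 14 mm from its neighbours. All four are the same size. This point is its centre; x along its length.
- blank2_mid (a point): Pen blank 2 of 4 (counted from the board's +y side): loose square wooden bar 90 (x) x 20 (y) x 20 mm, 35 g or so, lying on the board with its length towards the fence, about 14 mm from its neighbours. All four are the same size. This point is its centre; x along its length.
- blank3_mid (a point): Pen blank 3 of 4 (counted from the board's +y side): loose square wooden bar 90 (x) x 20 (y) x 20 mm, 35 g or so, lying on the board with its length towards the fence, about 14 mm from its neighbours. All four are the same size. This point is its centre; x along its length.
- blank4_mid (a point): Pen blank 4 of 4 (counted from the board's +y side): loose square wooden bar 90 (x) x 20 (y) x 20 mm, 35 g or so, lying on the board with its length towards the fence, about 14 mm from its neighbours. All four are the same size. This point is its centre; x along its length.
- offcut: short wood offcut 35 x 20 x 20 mm lying on the board beside the row, near the fence; leave alone. Origin: its underside
- wax: closed tin, 64 mm across, 50 mm high; leave alone. Origin: its underside
- screwdriver: screwdriver lying on the bench; leave alone
- oil: brown bottle, 54 mm across, 130 mm high; leave alone. Origin: its underside
- stopper: small turned wooden stopper standing on the bench, 36 mm across, 55 mm high; leave alone. Origin: its underside
- cup: white mug, 80 mm across, 85 mm high; leave alone. Origin: its underside
- mallet: mallet lying on the bench; leave alone

How it is judged:
By the outcome, as a careful person would: the job done as asked, in the order asked, and still so for the second after the job is handed in, with the robot touching nothing.
It also fails if it takes over 58 s, if anything falls off the work surface, if the arm or the gripper's body presses on something with over 40 N, if the wrist force passes 120 N, or if a joint passes its speed limit or range.

## Robot

A 7-joint arm with a two-finger parallel gripper is mounted at the origin on the work surface. World frame = base frame: x ahead of the robot, y to its left, z up, the work surface at z = 0. Lengths are in m, angles in rad, forces in N, time in s.
With the tool pointing down it reaches from about 0.4 to 0.85 m from the base axis. Payload 10.4 kg.
Tool frame: the origin (TCP) lies on the centre line of the jaws, within the pads' length; the fingertips stand 14 mm ahead of it and the grasp point (between the pads) lies 5 mm behind it (manip.nose_length is the distance from the TCP to the fingertips, in m); y points along the fingers, z is the direction in which the jaws open and shut, and the axes are right-handed (so a half turn about y gives the same grasp; the last joint's range is limited). The gripper opens to 87 mm and grips with 3 to 60 N. Pads are 19 mm wide; open, the fingers measure 117 mm over their backs; the gripper's body (75 mm by 190 mm) begins 51 mm behind the grasp point.
Start: joints at [-1.279, 0.332, -0.065, 1.46, 0.022, 1.35, -0.088], TCP at [0.194, 0.594, 0.237] pointing down, gripper open.
Joint ranges: [-2.6, 2.6], [-0.5, 2.12], [-1.47, 1.34], [0.16, 2.42], [-1.27, 4.41], [0.06, 2.06], [-2.6, 2.6]. Speed limits (rad/s): [2.22, 2.22, 2.79, 2.79, 3.14, 3.14, 3.14].

## Interface

Orientations are given as a rotation vector (axis times angle).
In Python, from workcell import manip, cams gives the robot as it stands.
- The arm moves only by the tool jog_arm, never from a script. Its argument "targets" is one flat list of numbers, 7 for each row, row after row: the turn, a rotation vector about the world's x, y, z in degrees, then the shift along the world's x, y, z in m, then the finger opening in m, from 0 to 0.087. In form: [wx, wy, wz, tx, ty, tz, claw, wx, wy, wz, tx, ty, tz, claw, ...]. A call has 1 to 8 rows; each row shifts and turns the commanded pose from where the row before left it; what a row does not reach is not made up. A row lasts 1/8 s, in which the tool goes at most 62.5 mm and 10.7 degrees, less where a joint would pass 70% of its speed; a pose out of reach is approached as far as the arm can. A call is refused whole if a number of a shift passes 0.0625 or a number of a turn 10.7, either way. A call with a gripper value outside its range is refused whole. The fingers move at their own pace and stop on an object; "newtons" is the grip in N (left out, the last holds). Time passes only in rows, so rows that do not move let the fingers close. It gives the time, the measured TCP pose, the force and the opening at its end, in the units of the state.
- manip.get_obs(): the state, without advancing time (a new reading comes with each control period).
- cams.capture(name): name is "side" or "top" or "wrist"; returns a dict with "frame" (384x512x3 uint8, red, green, blue), "z_map" (384x512 float32, m along the optical axis (not along the pixel's ray), 0 where there is no reading), "K" (3x3 intrinsics, pixels), "k1" (the pictures are not rectified: a ray, as slopes to the right and down, at radius r is drawn at 1 + k1 r^2 times it, then the intrinsics apply), "xyz" and "rotation" of the camera in the world. Camera axes: x right, y down, z forward; pixel columns grow to the right and rows downward; lengths in m; the calibration is good to about 2 mm. A picture is of the moment at which its call begins.
- manip.hand_in(): hands the job in, once; it reports no verdict.
The state is a dict: "time_s": time; "joints": joint angles; "joint_vel": joint speeds; "joint_torque": joint torques, N m; "tool_pos": TCP position; "tcp_rot": TCP orientation; "force": force on the tool from outside, world axes, zero at the start; "torque": the same for the moment, N m; "width": finger opening in m.
Only numpy, scipy, OpenCV 4.12 (cv2) and the standard library are available. Lean on these libraries where they do the work, as an engineer would, in place of code of your own. Each camera call takes 0.05 s, during which the arm holds its last target. There are 200 camera calls.

## Working session

There is one attempt and no reset: what is moved stays moved. The work goes in short steps, Python scripts to look and compute and a tool call to move; the robot and the scene stay as the last step left them, time stands still between calls to the robot, and variables do not carry over. Pictures are saved under pics/ and viewed, about 8 in all and at most 12, crops included, and the job is handed in when it is done.

Besides the shell and the picture viewer there is one more tool, called after "Call:" in YAML: its name, and indented under it one key for each argument. jog_arm: Moves the arm, as the interface text tells. Its arguments: {"type":"object","properties":{"targets":{"type":"array"},"newtons":{"type":"number"}},"required":["targets"]}

```bash
ls; mkdir -p pics; cat > h.py <<'E'
import numpy as np, cv2
from workcell import manip, cams
def snap(name):
    c=cams.capture(name)
    np.savez('/tmp/%s.npz'%name,**{k:np.asarray(v) for k,v in c.items()})
    return c
def load(name): return dict(np.load('/tmp/%s.npz'%name))
def rays(c,px):
    px=np.asarray(px,float).reshape(-1,2); K=np.asarray(c['K'])
    d=(px-[K[0,2],K[1,2]])/[K[0,0],K[1,1]]; s=d.copy()
    for _ in range(20): s=d/(1+c['k1']*(s**2).sum(1,keepdims=True))
    return np.c_[s,np.ones(len(s))]
def R(c):
    r=np.asarray(c['rotation'],float)
    return r if r.shape==(3,3) else cv2.Rodrigues(r)[0]
def onplane(c,px,z):
    v=rays(c,px)@R(c).T; o=np.asarray(c['xyz'])
    return o+v*((z-o[2])/v[:,2:])
def cloud(c):
    h,w=c['z_map'].shape; u,v=np.meshgrid(np.arange(w),np.arange(h))
    r=rays(c,np.c_[u.ravel(),v.ravel()])*c['z_map'].reshape(-1,1)
    return (r@R(c).T+c['xyz']).reshape(h,w,3)
E
python3 - <<'E'
from h import *
for n in ['top','side']:
    c=snap(n); cv2.imwrite('pics/%s0.png'%n,cv2.cvtColor(c['frame'],cv2.COLOR_RGB2BGR))
    print(n,c['xyz'],c['rotation'],c['K'],c['k1'])
print(manip.get_obs())
E
```

```text
pics
top [ 0.32294276 -0.0054959   1.47512164] [-2.13634705  2.11809333 -0.19061477] [[432.78638182   0.         257.11228522]
 [  0.         432.78638182 187.9979825 ]
 [  0.           0.           1.        ]] -0.1548756411406942
side [0.22955468 1.0599766  1.27423887] [-0.4340748   2.78634895 -1.08037312] [[481.02716735   0.         262.1572636 ]
 [  0.         481.02716735 194.62701098]
 [  0.           0.           1.        ]] -0.0999721024474705
{'time_s': 0.1, 'joints': array([-1.27860102,  0.33279836, -0.06470942,  1.46082329,  0.02157838,
        1.34992048, -0.08854288]), 'joint_vel': array([ 0.00186703, -0.00144055, -0.00069219, -0.00183726,  0.00045067,
        0.00242712, -0.00012205]), 'joint_torque': array([ 1.16446648e-03, -6.24546719e+01,  2.44647008e-02, -3.90717888e+01,
       -6.13628235e-02,  3.68329010e-02,  4.27395685e-05]), 'tool_pos': array([0.19340421, 0.59398428, 0.23585621]), 'tcp_rot': array([-1.55788514,  0.24724285, -0.24698344]), 'force': array([-0.63881478, -0.41654263,  0.15153307]), 'torque': array([-0.01094923,  0.01160642,  0.03143141]), 'width': 0.08699154627868179}
```

View pics/top0.png

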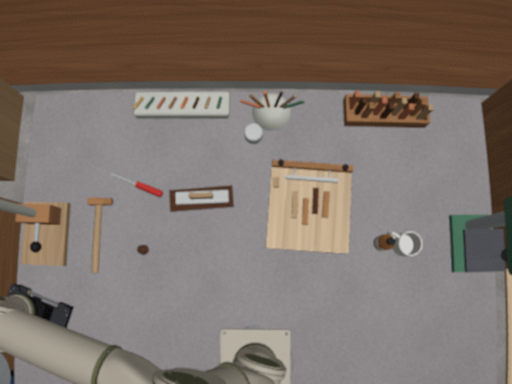

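View pics/side0.png

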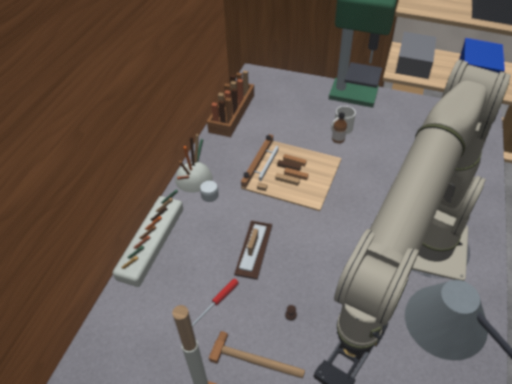

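Top view (picture 1): tray and straightedge at (201,197), board at (310,208), the four staggered blanks at columns 294 to 325, strip at (312,179), offcut at (276,183). The side view (picture 2) agrees. I'll measure next.

```bash
python3 - <<'E'
from h import *
c=load('top'); f=c['frame']; hsv=cv2.cvtColor(f,cv2.COLOR_RGB2HSV)
P=cloud(c)
cr=lambda a:a[150:262,160:365]
big=cv2.resize(cv2.cvtColor(cr(f),cv2.COLOR_RGB2BGR),None,fx=3.9,fy=3.9,interpolation=cv2.INTER_CUBIC)
cv2.imwrite('pics/crop.png',big)
def rect(mask,z,name):
    n,l,s,ce=cv2.connectedComponentsWithStats(mask.astype(np.uint8))
    for i in range(1,n):
        if s[i,4]<25: continue
        yx=np.argwhere(l==i)[:,::-1]
        w=onplane(c,yx,z)[:,:2].astype(np.float32)
        (cx,cy),(a,b),t=cv2.minAreaRect(w)
        print(name,s[i].tolist(),'mean',w.mean(0).round(4),'rect',np.round([cx,cy,a,b],4),round(t,1))
roi=np.zeros(f.shape[:2],bool); roi[180:216,162:242]=1
H,S,V=[hsv[...,i].astype(int) for i in range(3)]
rect(roi&(S<60)&(V>170),.014,'bar')
rect(roi&(V<90),.012,'tray')
roi[:]=0; roi[155:256,262:358]=1
rect(roi&(P[...,2]>.006)&(P[...,2]<.02)|roi&(V>150)&(S>50),.012,'board')
rect(roi&(S<50)&(V>150),.036,'strip')
for r,cc in [(205,294),(212,305),(200,315),(204,325),(183,276),(166,312),(195,201),(235,310),(197,180)]: print(cc,r,hsv[r,cc],P[r,cc].round(4))
E
```

```text
bar [176, 191, 52, 12, 352] mean [0.5535 0.1838] rect [0.5557 0.1871 0.0363 0.1765] 3.2
tray [170, 186, 63, 25, 421] mean [0.5409 0.1922] rect [0.5512 0.1895 0.0699 0.213 ] 5.0
board [266, 167, 87, 87, 5957] mean [ 0.5032 -0.18  ] rect [ 0.5149 -0.1827  0.2847  0.2809] 86.3
board [296, 169, 32, 10, 230] mean [ 0.6423 -0.1914] rect [ 0.6423 -0.1916  0.1092  0.0268] 86.4
strip [285, 169, 54, 14, 282] mean [ 0.6216 -0.1904] rect [ 0.6291 -0.189   0.1819  0.0355] 86.1
strip [350, 191, 2, 25, 27] mean [ 0.537  -0.3199] rect [ 0.5352 -0.3199  0.0035  0.0822] 88.3
294 205 [ 17  88 171] [ 0.5272 -0.1281  0.0339]
305 212 [ 14 128 161] [ 0.5041 -0.1654  0.0305]
315 200 [ 11 144  76] [ 0.5451 -0.1996  0.0317]
325 204 [ 14 129 158] [ 0.5313 -0.2331  0.0338]
276 183 [ 16  88 166] [ 0.6022 -0.0674  0.0332]
312 166 [ 13 130 149] [ 0.66   -0.1895  0.0443]
201 195 [ 17  93 159] [0.5543 0.1827 0.0598]
310 235 [ 17  70 197] [ 0.4281 -0.1837  0.0122]
180 197 [ 75   3 187] [0.5548 0.2619 0.0101]
```

View pics/crop.png

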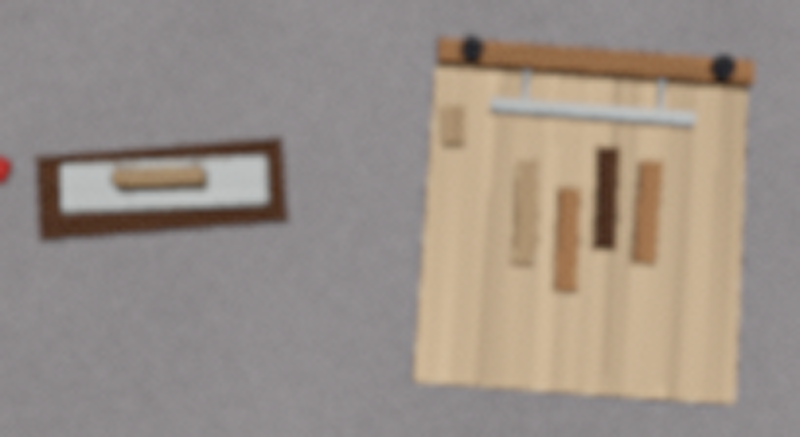

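Picture 3 (crop) shows the board and fence at yaw about −3.7° and the tray at about +4°. The strip stands clear of the blanks, and the offcut is left of the row. Next I'll work out the gripper orientation.

```bash
python3 - <<'E'
from h import *
from scipy.spatial.transform import Rotation as Ro
o=manip.get_obs(); A=Ro.from_rotvec(o['tcp_rot']); print(A.as_matrix().round(3), manip.nose_length)
for psi in (4,184):
    p=np.radians(psi); z=np.array([np.cos(p),np.sin(p),0]); y=np.array([0,0,-1.]); x=np.cross(y,z)
    T=Ro.from_matrix(np.c_[x,y,z]); print(psi,np.degrees((T*A.inv()).as_rotvec()).round(1))
# refined edges in top view: board & fence corners etc.
c=load('top'); P=cloud(c); f=c['frame']
m=np.zeros(f.shape[:2],bool); m[:]=(P[...,2]>.028)&(P[...,2]<.040); m[:192]=0;m[240:]=0;m[:,:285]=0;m[:,340:]=0
n,l,s,ce=cv2.connectedComponentsWithStats(m.astype(np.uint8))
for i in range(1,n):
    if s[i,4]<40: continue
    w=onplane(c,np.argwhere(l==i)[:,::-1],.032)[:,:2].astype(np.float32)
    print('blank',s[i],w.mean(0).round(4),np.round(np.hstack(cv2.minAreaRect(w)),3))
E
```

```text
[[ 0.951 -0.     0.31 ]
 [-0.31  -0.001  0.951]
 [ 0.    -1.    -0.001]] 0.014
4 [  0.   -0.1 -68. ]
184 [1.00e-01 1.00e-01 1.12e+02]
blank [292 192   7  26 135] [ 0.5294 -0.1317] [ 5.3000e-01 -1.3100e-01  2.0000e-02  8.5000e-02  8.5248e+01]
blank [312 192   7  21 111] [ 0.5382 -0.1985] [ 5.3800e-01 -1.9900e-01  2.0000e-02  6.9000e-02  8.9077e+01]
blank [322 192   8  25 137] [ 0.5321 -0.2343] [ 5.3200e-01 -2.3400e-01  2.1000e-02  8.4000e-02  8.4513e+01]
blank [302 197   7  27 119] [ 0.5084 -0.1649] [ 5.1100e-01 -1.6500e-01  1.7000e-02  8.9000e-02  8.7125e+01]
```

Call:
jog_arm:
  targets: [0, 0, -8.5, 0.036, -0.041, 0, 0.087, 0, 0, -8.5, 0.036, -0.041, 0, 0.087, 0, 0, -8.5, 0.036, -0.041, 0, 0.087, 0, 0, -8.5, 0.036, -0.041, 0, 0.087, 0, 0, -8.5, 0.036, -0.041, 0, 0.087, 0, 0, -8.5, 0.036, -0.041, 0, 0.087, 0, 0, -8.5, 0.036, -0.041, 0, 0.087, 0, 0, -8.5, 0.036, -0.041, 0, 0.087]

```text
time_s: 1.1
tool_pos: [0.4823, 0.2648, 0.2364]
tcp_rot: [-1.239, 1.162, -1.162]
force: [0.4, 0.6, -0.8]
width: 0.0871
```

Call:
jog_arm:
  targets: [0, 0, 0, 0.036, -0.04, 0, 0.087, 0, 0, 0, 0.036, -0.04, 0, 0.087, 0, 0, 0, 0, 0, 0, 0.087]

```text
time_s: 1.48
tool_pos: [0.5557, 0.1814, 0.2362]
tcp_rot: [-1.239, 1.162, -1.165]
force: [-1.0, 0.1, -0.8]
width: 0.087
```

```bash
python3 - <<'E'
from h import *
c=snap('wrist'); cv2.imwrite('pics/w1.png',cv2.cvtColor(c['frame'],cv2.COLOR_RGB2BGR))
print(c['xyz'],R(c).round(3),c['K'],c['k1']); o=manip.get_obs(); print(o['tool_pos'],o['tcp_rot'])
E
```

```text
[0.55169495 0.25569123 0.38478713] [[ 0.998  0.059  0.017]
 [ 0.061 -0.96  -0.273]
 [-0.     0.274 -0.962]] [[332.60667219   0.         253.77068111]
 [  0.         332.60667219 189.50173147]
 [  0.           0.           1.        ]] -0.07790946748878919
[0.55424071 0.18422841 0.23605716] [-1.24060015  1.16076596 -1.16139744]
```

View pics/w1.png

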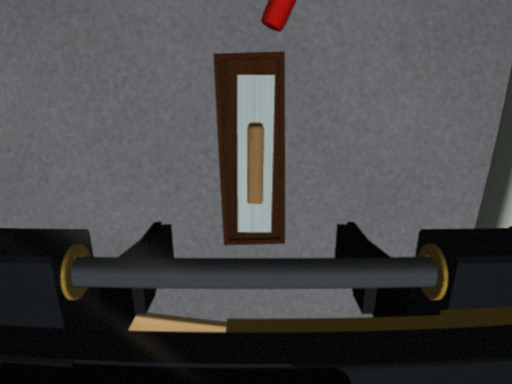

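Picture 4 (wrist): bar at columns 237–274, rows 75–233, rib at (255,163), tray outline at columns 215–285. The whole tray is in view.

```bash
cat >> h.py <<'E'
def edgefit(c,mask,z):
    "line-fit the two long sides of a mask's rows on plane z: returns centre line yaw etc"
    ys=np.unique(np.argwhere(mask)[:,0])[4:-4]; L=[];Rr=[]
    for y in ys:
        x=np.flatnonzero(mask[y]); L.append((x[0]-.5,y)); Rr.append((x[-1]+.5,y))
    out=[]
    for e in (L,Rr):
        w=onplane(c,e,z)[:,:2].astype(np.float32)
        v=cv2.fitLine(w,cv2.DIST_HUBER,0,.001,.001).ravel(); v[:2]*=np.sign(v[1]); out.append((v,w))
    return out
E
python3 - <<'E'
from h import *
c=load('wrist'); hsv=cv2.cvtColor(c['frame'],cv2.COLOR_RGB2HSV); H,S,V=[hsv[...,i].astype(int) for i in range(3)]
for p in [(243,100),(255,165),(228,150),(279,150),(300,150),(240,235)]: print(p,hsv[p[1],p[0]])
roi=np.zeros(V.shape,bool); roi[40:250,200:300]=1
bar=roi&(S<45)&(V>140)
rib=roi&(S>70)&(V>95)
tray=roi&(S>70)|roi&(V<60)|bar
def big(m):
    n,l,s,_=cv2.connectedComponentsWithStats(m.astype(np.uint8)); i=1+s[1:,4].argmax(); print(s[i]); return l==i
for n,m,z in [('bar',bar,.014),('rib',rib,.060),('tray',tray,.012)]:
    m=big(m); e=edgefit(c,m,z)
    w=onplane(c,np.argwhere(m)[:,::-1],z)[:,:2].astype(np.float32)
    print(n,[np.degrees(np.arctan2(-v[0],v[1])).round(2) for v,_ in e],
      'minRect',np.round(np.hstack(cv2.minAreaRect(w)),4))
E
```

```text
(243, 100) [ 85  16 171]
(255, 165) [ 16 127 131]
(228, 150) [ 13 177  49]
(279, 150) [ 11 177  46]
(300, 150) [126  12 109]
(240, 235) [  9 179  50]
[ 238   75   36  157 4092]
bar [np.float32(2.78), np.float32(2.98)] minRect [0.5573 0.1877 0.0387 0.1792 2.8062]
[ 248  127   15   77 1112]
rib [np.float32(3.22), np.float32(2.76)] minRect [0.5571 0.1876 0.0141 0.0773 3.2451]
[ 214   52   71  193 6594]
tray [np.float32(5.14), np.float32(5.24)] minRect [0.553  0.1904 0.0744 0.2196 4.9752]
```

```bash
python3 - <<'E'
from h import *
from scipy.spatial.transform import Rotation as Ro
o=manip.get_obs(); z=Ro.from_rotvec(o['tcp_rot']).as_matrix(); print(z.round(4),np.degrees(np.arctan2(z[1,2],z[0,2])),o['tool_pos'],o['force'])
E
```

```text
[[ 6.540e-02 -5.000e-04  9.979e-01]
 [-9.979e-01 -1.100e-03  6.540e-02]
 [ 1.000e-03 -1.000e+00 -6.000e-04]] 3.748107725807117 [0.55424071 0.18422841 0.23605716] [-0.87323953  0.34649332  0.84574295]
```

Call:
jog_arm:
  targets: [0, 0, -0.5, 0.0015, 0.0015, -0.048, 0.087, 0, 0, -0.5, 0.0015, 0.002, -0.048, 0.087, 0, 0, 0, 0, 0, -0.04, 0.087, 0, 0, 0, 0, 0, 0, 0.087]

```text
time_s: 2.02
tool_pos: [0.5537, 0.1904, 0.0978]
tcp_rot: [-1.24, 1.173, -1.168]
force: [-0.0, -0.3, 0.2]
width: 0.0874
```

```bash
python3 - <<'E'
from h import *
from scipy.spatial.transform import Rotation as Ro
q=[]
for i in range(6):
    c=snap('wrist'); o=manip.get_obs(); q.append(np.r_[o['tool_pos'],o['tcp_rot'],o['force']])
    print(c['xyz'].round(4),o['time_s'])
q=np.array(q); print(q.round(4)); m=q.mean(0); z=Ro.from_rotvec(m[3:6]).as_matrix(); print(m.round(4),np.degrees(np.arctan2(z[1,2],z[0,2])))
cv2.imwrite('pics/w2.png',cv2.cvtColor(c['frame'],cv2.COLOR_RGB2BGR))
E
```

```text
[0.5513 0.2647 0.2464] 2.075
[0.5525 0.2647 0.249 ] 2.125
[0.5533 0.2647 0.2506] 2.175
[0.5537 0.2645 0.2514] 2.225
[0.5539 0.2644 0.2516] 2.275
[0.5539 0.2643 0.2515] 2.325
[[ 0.5554  0.1906  0.1002 -1.2359  1.1712 -1.1694  0.6501  0.1055  1.1423]
 [ 0.5566  0.1907  0.1018 -1.2328  1.17   -1.1701  1.0645 -0.7066  0.8878]
 [ 0.5573  0.1907  0.1025 -1.231   1.1695 -1.1706  0.2166  0.266   0.6431]
 [ 0.5575  0.1906  0.1027 -1.2303  1.1694 -1.1709 -0.2498  1.361  -0.6312]
 [ 0.5575  0.1905  0.1027 -1.2301  1.1695 -1.171  -0.3821 -0.8682  0.5868]
 [ 0.5574  0.1904  0.1024 -1.2304  1.1697 -1.171   0.3106  0.066   0.0489]]
[ 0.5569  0.1906  0.1021 -1.2317  1.1699 -1.1705  0.2683  0.0373  0.4463] 3.004233082426737
```

View pics/w2.png

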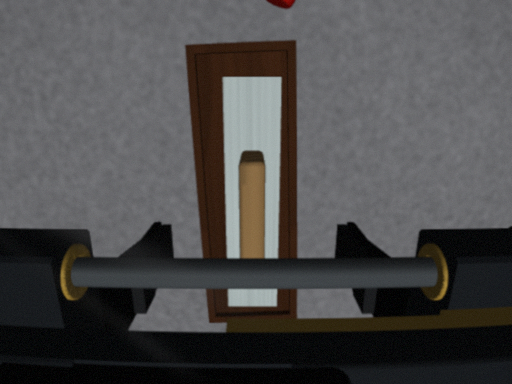

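Picture 5: the bar is parallel to the jaws and the rib sits midway between the fingers at about column 252. Descending to grasp.

Call:
jog_arm:
  targets: [0, 0, 0, 0, -0.0015, -0.03, 0.087, 0, 0, 0, 0, -0.001, -0.029, 0.087, 0, 0, 0, 0, 0, 0, 0.087, 0, 0, 0, 0, 0, 0, 0.04, 0, 0, 0, 0, 0, 0, 0.01, 0, 0, 0, 0, 0, 0, 0.01, 0, 0, 0, 0, 0, 0, 0.01]
  newtons: 40

```text
time_s: 3.2
tool_pos: [0.5567, 0.1874, 0.042]
tcp_rot: [-1.232, 1.171, -1.171]
force: [-0.5, 0.1, 0.2]
width: 0.0549
```

Call:
jog_arm:
  targets: [0, 0, 0, 0, 0, 0, 0.01, 0, 0, 0, 0, 0, 0, 0.01]

```text
time_s: 3.45
tool_pos: [0.5565, 0.1873, 0.0416]
tcp_rot: [-1.233, 1.171, -1.171]
force: [-0.5, 0.1, -0.5]
width: 0.0353
```

Call:
jog_arm:
  targets: [0, 0, 0, 0, 0, 0, 0.01, 0, 0, 0, 0, 0, 0, 0.01, 0, 0, 0, 0, 0, 0, 0.01, 0, 0, 0, 0, 0, 0, 0.01, 0, 0, 0, 0, 0, 0, 0.01]

```text
time_s: 4.08
tool_pos: [0.5565, 0.1873, 0.0415]
tcp_rot: [-1.233, 1.171, -1.171]
force: [1.4, 0.1, -1.1]
width: 0.0157
```

Call:
jog_arm:
  targets: [0, 0, 0, 0, 0, 0.03, 0.01, 0, 0, 0, 0, 0, 0.05, 0.01, 0, 0, 0, 0, 0, 0.05, 0.01, 0, 0, 0, 0, 0, 0, 0.01, 0, 0, 0, 0, 0, 0, 0.01]

```text
time_s: 4.7
tool_pos: [0.556, 0.1873, 0.1708]
tcp_rot: [-1.234, 1.172, -1.171]
force: [-0.2, -0.3, -2.2]
width: 0.0156
```

```bash
python3 - <<'E'
from h import *
c=load('top'); f=c['frame']; hsv=cv2.cvtColor(f,cv2.COLOR_RGB2HSV); H,S,V=[hsv[...,i].astype(int) for i in range(3)]
# board left/right/near edges: sub-pixel via S gradient on upsampled saturation
Sf=cv2.GaussianBlur(hsv[...,1].astype(np.float32),(0,0),.7); Vf=cv2.GaussianBlur(hsv[...,2].astype(np.float32),(0,0),.7)
def cross(a,lv):  # first crossing index
    i=np.flatnonzero((a[:-1]-lv)*(a[1:]-lv)<=0)
    return None if len(i)==0 else i[0]+(lv-a[i[0]])/(a[i[0]+1]-a[i[0]])
def lin(pts,z,name):
    w=onplane(c,pts,z)[:,:2].astype(np.float32); v=cv2.fitLine(w,cv2.DIST_HUBER,0,.0005,.0005).ravel()
    n=np.array([-v[1],v[0]]); r=(w-v[2:])@n
    a=np.degrees(np.arctan2(v[1],v[0])); print(name,'dir',a.round(2),'pt',v[2:].round(4),'rms mm',(r.std()*1e3).round(2),len(w)); return v
L=[];Rr=[];N=[];F=[];ST=[]
for r in range(190,245):
    x=cross(Sf[r,255:285],45); L+= [(255+x,r)] if x is not None else []
    x=cross(Sf[r,340:362][::-1],45); Rr+=[(361-x,r)] if x is not None else []
for q in range(274,346):
    x=cross(Sf[238:262,q][::-1],45); N+=[(q,261-x)] if x is not None else []
    x=cross(Sf[152:168,q],70); F+=[(q,152+x)] if x is not None else []
for q in range(290,336):
    # strip near edge: strip bright low-sat, board S ~70
    col=Sf[178:190,q]; x=cross(col[::-1],45); ST+=[(q,189-x)] if x is not None else []
lin(L,.012,'left'); lin(Rr,.012,'right'); lin(N,.012,'near'); lin(F,.042,'fence far top'); lin(ST,.036,'strip near top')
E
```

```text
left dir -3.79 pt [ 0.4959 -0.0407] rms mm 0.19 55
right dir -3.65 pt [ 0.4956 -0.3205] rms mm 0.21 55
near dir 86.24 pt [ 0.3776 -0.1517] rms mm 0.16 72
fence far top dir 86.4 pt [ 0.6757 -0.1665] rms mm 3.29 69
strip near top dir 86.15 pt [ 0.6125 -0.1687] rms mm 0.14 46
```

Call:
jog_arm:
  targets: [0, 0, -0.95, -0.015, -0.035, 0, 0.01, 0, 0, -0.95, -0.02, -0.055, 0, 0.01, 0, 0, -0.95, -0.023, -0.055, 0, 0.01, 0, 0, -0.95, -0.023, -0.055, 0, 0.01, 0, 0, -0.95, -0.023, -0.055, 0, 0.01, 0, 0, -0.95, -0.021, -0.055, 0, 0.01, 0, 0, -0.95, -0.016, -0.051, 0, 0.01, 0, 0, 0, 0, 0, 0, 0.01]

```text
time_s: 5.7
tool_pos: [0.4132, -0.177, 0.1704]
tcp_rot: [-1.176, 1.263, -1.261]
force: [0.2, 1.0, -1.5]
width: 0.0155
```

```bash
cat >> h.py <<'E'
def settle(n=6,cam='wrist',keep=3):
    from scipy.spatial.transform import Rotation as Ro
    q=[]
    for i in range(n):
        c=snap(cam); o=manip.get_obs(); q.append(np.r_[o['tool_pos'],o['tcp_rot'],o['force'],o['torque'],o['width']])
    m=np.mean(q[-keep:],0); z=Ro.from_rotvec(m[3:6]).as_matrix()
    print('t',round(o['time_s'],2),'pos',m[:3].round(4),'yaw',np.degrees(np.arctan2(z[1,2],z[0,2])).round(2),'down',z[:,1].round(4),'tilt z',z[2,2].round(4),'F',m[6:9].round(2),'T',m[9:12].round(3),'w',m[12].round(4))
    return c
E
python3 - <<'E'
from h import *
c=settle(); cv2.imwrite('pics/w3.png',cv2.cvtColor(c['frame'],cv2.COLOR_RGB2BGR))
E
```

```text
t 6.0 pos [ 0.4156 -0.1725  0.171 ] yaw -3.57 down [-1.1e-03 -1.0e-04 -1.0e+00] tilt z -0.0011 F [ 0.17  0.75 -1.73] T [-0.069  0.051 -0.034] w 0.0158
```

View pics/w3.png

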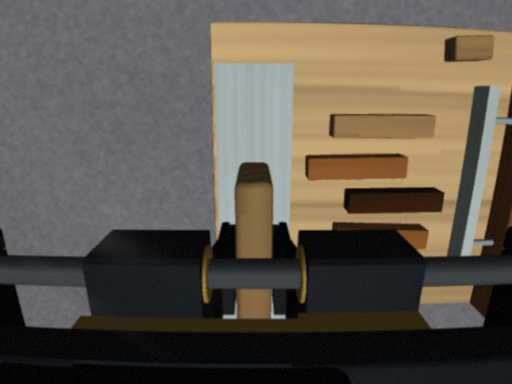

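Picture 6: straightedge held square, front edge at column 292, near the blanks' nearest end at column 307. Strip at columns 460–495. I'll measure the relative angles in this one view.

```bash
python3 - <<'E'
from h import *
c=load('wrist'); hsv=cv2.cvtColor(c['frame'],cv2.COLOR_RGB2HSV); H,S,V=[hsv[...,i].astype(int) for i in range(3)]
def edge(rows,c0,c1,fromright,lv=50):
    s=cv2.GaussianBlur(hsv[...,1].astype(np.float32),(0,0),.7); out=[]
    for r in rows:
        a=s[r,c0:c1]
        if fromright: a=a[::-1]
        i=np.flatnonzero((a[:-1]-lv)*(a[1:]-lv)<=0)
        if len(i): t=i[0]+(lv-a[i[0]])/(a[i[0]+1]-a[i[0]]); out.append((c1-1-t if fromright else c0+t,r))
    return out
def lin(p,z,n):
    w=onplane(c,p,z)[:,:2].astype(np.float32); v=cv2.fitLine(w,cv2.DIST_HUBER,0,.0005,.0005).ravel(); v[:2]*=np.sign(v[1])
    print(n,'yaw',np.degrees(np.arctan2(-v[0],v[1])).round(2),v[2:].round(4),(np.std((w-v[2:])@[-v[1],v[0]])*1e3).round(2)); return v
lin(edge(range(75,190),270,310,True),.1435,'bar front top')
for r in (120,200): print([tuple(hsv[r,x]) for x in range(455,500,4)])
for nm,r0,r1 in [('b1',118,134),('b2',160,176),('b3',193,210),('b4',229,245)]:
    row=(r0+r1)//2
    print(nm,[tuple(hsv[row,x]) for x in range(300,345,6)])
lin(edge(range(90,240),445,500,False),.036,'strip near')
E
```

```text
bar front top yaw -3.6 [ 0.4396 -0.1184] 0.03
[(np.uint8(18), np.uint8(103), np.uint8(184)), (np.uint8(19), np.uint8(104), np.uint8(184)), (np.uint8(17), np.uint8(105), np.uint8(182)), (np.uint8(18), np.uint8(106), np.uint8(183)), (np.uint8(90), np.uint8(10), np.uint8(53)), (np.uint8(70), np.uint8(13), np.uint8(57)), (np.uint8(85), np.uint8(29), np.uint8(53)), (np.uint8(84), np.uint8(21), np.uint8(60)), (np.uint8(85), np.uint8(19), np.uint8(174)), (np.uint8(90), np.uint8(15), np.uint8(172)), (np.uint8(94), np.uint8(25), np.uint8(162)), (np.uint8(92), np.uint8(29), np.uint8(149))]
[(np.uint8(17), np.uint8(107), np.uint8(160)), (np.uint8(90), np.uint8(14), np.uint8(53)), (np.uint8(96), np.uint8(23), np.uint8(55)), (np.uint8(90), np.uint8(14), np.uint8(54)), (np.uint8(87), np.uint8(20), np.uint8(138)), (np.uint8(85), np.uint8(16), np.uint8(179)), (np.uint8(88), np.uint8(20), np.uint8(180)), (np.uint8(18), np.uint8(109), np.uint8(161)), (np.uint8(18), np.uint8(108), np.uint8(160)), (np.uint8(19), np.uint8(116), np.uint8(132)), (np.uint8(12), np.uint8(163), np.uint8(39)), (np.uint8(14), n
[... 845 characters left out ...]
104), np.uint8(176)), (np.uint8(19), np.uint8(103), np.uint8(176)), (np.uint8(18), np.uint8(101), np.uint8(177)), (np.uint8(19), np.uint8(101), np.uint8(174)), (np.uint8(17), np.uint8(101), np.uint8(174)), (np.uint8(18), np.uint8(106), np.uint8(174)), (np.uint8(18), np.uint8(104), np.uint8(174))]
b4 [(np.uint8(144), np.uint8(213), np.uint8(6)), (np.uint8(75), np.uint8(34), np.uint8(15)), (np.uint8(102), np.uint8(91), np.uint8(14)), (np.uint8(140), np.uint8(77), np.uint8(10)), (np.uint8(105), np.uint8(51), np.uint8(10)), (np.uint8(135), np.uint8(30), np.uint8(17)), (np.uint8(150), np.uint8(85), np.uint8(3)), (np.uint8(90), np.uint8(128), np.uint8(8))]
strip near yaw -3.7 [ 0.6036 -0.1808] 0.1
```

```bash
python3 - <<'E'
from h import *
c=load('wrist'); hsv=cv2.cvtColor(c['frame'],cv2.COLOR_RGB2HSV); S=hsv[...,1].astype(int);V=hsv[...,2].astype(int)
bot=[];top=[]
for r in range(95,235):
    x=445+np.flatnonzero((S[r,445:500]<50)&(V[r,445:500]<80)); bot.append((x[0]-.5,r)); top.append((x[-1]+.5,r))
for n,p,z in [('bot',bot,.012),('top',top,.036)]:
    w=onplane(c,p,z)[:,:2].astype(np.float32); v=cv2.fitLine(w,cv2.DIST_HUBER,0,.0005,.0005).ravel(); v[:2]*=np.sign(v[1])
    print(n,'yaw',np.degrees(np.arctan2(-v[0],v[1])).round(2),v[2:].round(4))
for n,r,cc in [('b1',127,336),('b2',168,309),('b3',201,348),('b1far',127,434),('b3far',201,442),('b4far',238,427),('b1 ymid',122,380),('b1 ylo',137,380)]: print(n,onplane(c,[(cc,r)],.032)[0].round(4))
E
```

```text
bot yaw -3.67 [ 0.6199 -0.1739]
top yaw -3.81 [ 0.6172 -0.1687]
b1 [ 0.4896 -0.1283  0.032 ]
b2 [ 0.4656 -0.1629  0.032 ]
b3 [ 0.5008 -0.1959  0.032 ]
b1far [ 0.5766 -0.1327  0.032 ]
b3far [ 0.5899 -0.2017  0.032 ]
b4far [ 0.5786 -0.2383  0.032 ]
b1 ymid [ 0.5279 -0.126   0.032 ]
b1 ylo [ 0.5283 -0.139   0.032 ]
```

Call:
jog_arm:
  targets: [0, 0, -0.15, 0, 0, -0.04, 0.01, 0, 0, 0, 0, 0, -0.04, 0.01, 0, 0, 0, 0, 0, -0.03, 0.01, 0, 0, 0, 0, 0, -0.008, 0.01, 0, 0, 0, 0, 0, 0, 0.01, 0, 0, 0, 0, 0, 0, 0.01]

```text
time_s: 6.75
tool_pos: [0.4164, -0.1737, 0.0547]
tcp_rot: [-1.175, 1.257, -1.259]
force: [0.1, -0.6, -2.5]
width: 0.0156
```

```bash
python3 - <<'E'
from h import *
settle(5)
E
```

```text
t 7.0 pos [ 0.416  -0.1737  0.0542] yaw -3.83 down [ 1.4e-03  2.0e-04 -1.0e+00] tilt z 0.0014 F [-0.42  0.46 -1.93] T [-0.117  0.034 -0.004] w 0.0156
```

Call:
jog_arm:
  targets: [0, 0, 0.1, 0.004, -0.0003, -0.001, 0.01, 0, 0, 0, 0.005, -0.0003, -0.0005, 0.01, 0, 0, 0, 0.005, -0.0003, 0, 0.01, 0, 0, 0, 0.005, -0.0003, 0, 0.01, 0, 0, 0, 0.005, -0.0003, 0, 0.01, 0, 0, 0, 0.005, -0.0003, 0, 0.01, 0, 0, 0, 0.005, -0.0004, 0, 0.01, 0, 0, 0, 0.005, -0.0004, 0, 0.01]

```text
time_s: 8.0
tool_pos: [0.4548, -0.1763, 0.052]
tcp_rot: [-1.178, 1.257, -1.257]
force: [-0.7, -0.5, -2.3]
width: 0.0159
```

Call:
jog_arm:
  targets: [0, 0, 0, 0.005, -0.0003, 0, 0.01, 0, 0, 0, 0.005, -0.0003, 0, 0.01, 0, 0, 0, 0.005, -0.0003, 0, 0.01, 0, 0, 0, 0.005, -0.0003, 0, 0.01, 0, 0, 0, 0.005, -0.0003, 0, 0.01, 0, 0, 0, 0.005, -0.0003, 0, 0.01, 0, 0, 0, 0.004, -0.0003, 0, 0.01, 0, 0, 0, 0.002, -0.0002, 0, 0.01]

```text
time_s: 9.0
tool_pos: [0.4907, -0.1786, 0.052]
tcp_rot: [-1.178, 1.257, -1.257]
force: [-1.8, -0.1, -2.6]
width: 0.0159
```

```bash
python3 - <<'E'
from h import *
c=settle(6); cv2.imwrite('pics/w4.png',cv2.cvtColor(c['frame'],cv2.COLOR_RGB2BGR))
E
```

```text
t 9.3 pos [ 0.4905 -0.1786  0.0521] yaw -3.74 down [ 3.e-04 -0.e+00 -1.e+00] tilt z 0.0003 F [-0.33 -0.13 -2.11] T [-0.105  0.061  0.027] w 0.0157
```

View pics/w4.png

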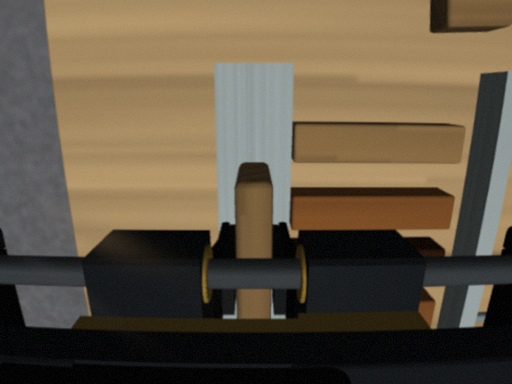

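Picture 7: blanks 1 and 2 are in line against the bar edge (column 292), with their far ends still short of the strip (about column 470). Now finer steps.

Call:
jog_arm:
  targets: [0, 0, 0, 0.002, -0.0001, 0, 0.01, 0, 0, 0, 0.002, -0.0001, 0, 0.01, 0, 0, 0, 0.002, -0.0002, 0, 0.01, 0, 0, 0, 0.002, -0.0001, 0, 0.01, 0, 0, 0, 0.002, -0.0001, 0, 0.01, 0, 0, 0, 0.001, -0.0001, 0, 0.01, 0, 0, 0, 0, 0, 0, 0.01]

```text
time_s: 10.18
tool_pos: [0.5017, -0.1793, 0.0521]
tcp_rot: [-1.177, 1.257, -1.257]
force: [-0.4, -0.4, -2.3]
width: 0.0156
```

```bash
python3 - <<'E'
from h import *
c=settle(4); hsv=cv2.cvtColor(c['frame'],cv2.COLOR_RGB2HSV); S=hsv[...,1].astype(int);V=hsv[...,2].astype(int)
# strip near face edges above blank 1
e=[[],[]]
for r in range(75,118):
    x=440+np.flatnonzero((S[r,440:512]<50)&(V[r,440:512]<80))
    if len(x)>3: e[0].append((x[0]-.5,r)); e[1].append((x[-1]+.5,r))
for p,z in zip(e,(.012,.036)):
    w=onplane(c,p,z); a=np.polyfit(w[:,1],w[:,0],1); print(z,'strip x at y=-.13',np.polyval(a,-.13).round(4),'at -.188',(np.polyval(a,-.13)-.058*.0652).round(4),len(p))
E
```

```text
t 10.38 pos [ 0.5016 -0.1793  0.0521] yaw -3.74 down [ 3.e-04 -0.e+00 -1.e+00] tilt z 0.0003 F [-0.    0.   -1.95] T [-0.078  0.06  -0.018] w 0.0158
0.012 strip x at y=-.13 0.6223 at -.188 0.6185 43
0.036 strip x at y=-.13 0.6203 at -.188 0.6165 43
```

Call:
jog_arm:
  targets: [0, 0, 0, 0.0006, 0, 0, 0.01, 0, 0, 0, 0.0006, -0.0001, 0, 0.01, 0, 0, 0, 0.0006, 0, 0, 0.01, 0, 0, 0, 0.0006, -0.0001, 0, 0.01, 0, 0, 0, 0.0006, 0, 0, 0.01]

```text
time_s: 11.0
tool_pos: [0.5045, -0.1795, 0.052]
tcp_rot: [-1.178, 1.257, -1.257]
force: [-0.4, 1.1, -1.7]
width: 0.0159
```

Call:
jog_arm:
  targets: [0, 0, 0, 0.0005, 0, 0, 0.01, 0, 0, 0, 0.0005, -0.0001, 0, 0.01, 0, 0, 0, 0, 0, 0, 0.01]

```text
time_s: 11.38
tool_pos: [0.5056, -0.1796, 0.0521]
tcp_rot: [-1.178, 1.257, -1.257]
force: [-0.1, -0.2, -2.5]
width: 0.0155
```

```bash
python3 - <<'E'
from h import *
settle(4,keep=4)
E
```

```text
t 11.57 pos [ 0.5056 -0.1796  0.0521] yaw -3.73 down [ 2.e-04 -0.e+00 -1.e+00] tilt z 0.0002 F [-0.19  0.02 -2.08] T [-0.061  0.137 -0.   ] w 0.0157
```

Call:
jog_arm:
  targets: [0, 0, 0, 0.0004, 0, 0, 0.01, 0, 0, 0, 0.0004, 0, 0, 0.01, 0, 0, 0, 0, 0, 0, 0.01]

```text
time_s: 11.95
tool_pos: [0.5063, -0.1796, 0.052]
tcp_rot: [-1.178, 1.257, -1.257]
force: [-0.8, -0.5, -2.2]
width: 0.016
```

Call:
jog_arm:
  targets: [0, 0, 0, 0.0004, 0, 0, 0.01, 0, 0, 0, 0.0002, 0, 0, 0.01, 0, 0, 0, 0, 0, 0, 0.01]

```text
time_s: 12.32
tool_pos: [0.5063, -0.1796, 0.0519]
tcp_rot: [-1.178, 1.258, -1.257]
force: [-5.3, -0.9, 0.1]
width: 0.0157
```

```bash
python3 - <<'E'
from h import *
c=settle(6,keep=6); cv2.imwrite('pics/w5.png',cv2.cvtColor(c['frame'],cv2.COLOR_RGB2BGR))
E
```

```text
t 12.62 pos [ 0.5063 -0.1796  0.0519] yaw -3.75 down [-1.e-03  2.e-04 -1.e+00] tilt z -0.001 F [-5.02 -0.04 -0.06] T [-0.017  1.302  0.03 ] w 0.0157
```

View pics/w5.png

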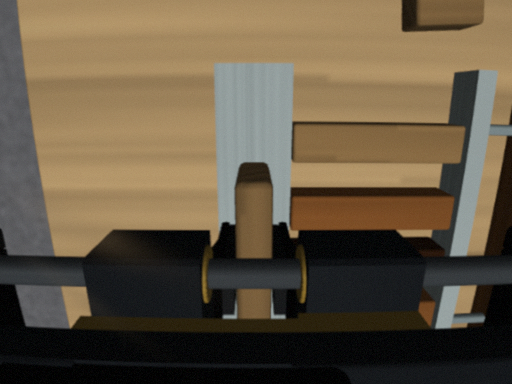

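Contact felt: 5.0 N along x, moment about z only 0.03 N m, so the row is evenly pressed. Picture 8 shows blanks 1 and 2 touching the strip (columns 450–463) and in line. Backing off straight.

Call:
jog_arm:
  targets: [0, 0, 0, -0.0005, 0, 0, 0.01, 0, 0, 0, -0.002, 0.0001, 0, 0.01, 0, 0, 0, -0.005, 0.0003, 0, 0.01, 0, 0, 0, -0.01, 0.0006, 0, 0.01, 0, 0, 0, -0.015, 0.001, 0, 0.01, 0, 0, 0, -0.015, 0.001, 0, 0.01, 0, 0, 0, 0, 0, 0, 0.01, 0, 0, 0, 0, 0, 0, 0.01]

```text
time_s: 13.62
tool_pos: [0.4599, -0.1764, 0.0524]
tcp_rot: [-1.177, 1.256, -1.257]
force: [0.9, -0.1, -2.0]
width: 0.0157
```

```bash
python3 - <<'E'
from h import *
c=settle(4); cv2.imwrite('pics/w6.png',cv2.cvtColor(c['frame'],cv2.COLOR_RGB2BGR))
E
```

```text
t 13.82 pos [ 0.4599 -0.1766  0.0522] yaw -3.72 down [ 4.e-04 -2.e-04 -1.e+00] tilt z 0.0004 F [ 0.38 -0.28 -2.4 ] T [-0.058  0.038 -0.008] w 0.0156
```

View pics/w6.png

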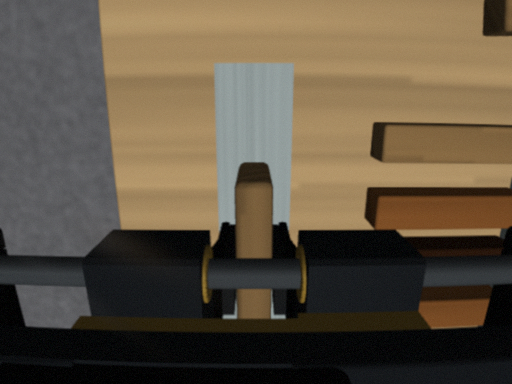

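Picture 9: blanks stayed put, near ends in line (columns 372–378 at slightly different depths), bar clear. Lift and check from above.

Call:
jog_arm:
  targets: [0, 0, 0, 0, 0, 0.03, 0.01, 0, 0, 0, 0, 0, 0.05, 0.01, 0, 0, 0, 0, 0, 0.05, 0.01, 0, 0, 0, 0, 0, 0.02, 0.01, 0, 0, 0, 0, 0, 0, 0.01, 0, 0, 0, 0, 0, 0, 0.01]

```text
time_s: 14.58
tool_pos: [0.4589, -0.1764, 0.2009]
tcp_rot: [-1.179, 1.258, -1.256]
force: [0.1, 0.4, -3.0]
width: 0.016
```

```bash
python3 - <<'E'
from h import *
c=settle(3); cv2.imwrite('pics/w7.png',cv2.cvtColor(c['frame'],cv2.COLOR_RGB2BGR))
E
```

```text
t 14.72 pos [ 0.4588 -0.1764  0.2008] yaw -3.74 down [-2.1e-03 -1.0e-04 -1.0e+00] tilt z -0.0021 F [-0.13  0.44 -1.6 ] T [-0.082  0.057  0.037] w 0.0158
```

View pics/w7.png

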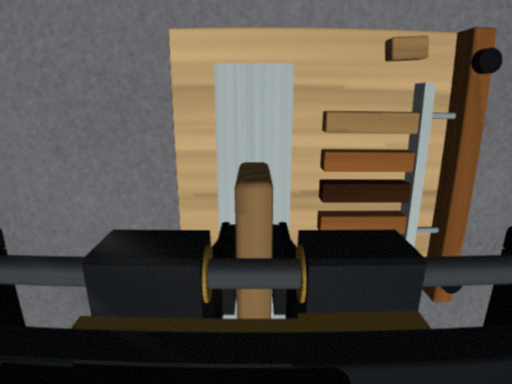

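Picture 10: all four blanks sit in line against the strip (near ends at columns 320–325, far ends at 405–418), and the offcut is untouched at (408,48). Now back to the tray.

Call:
jog_arm:
  targets: [0, 0, 1.03, 0.009, 0.035, 0, 0.01, 0, 0, 1.03, 0.013, 0.05, 0, 0.01, 0, 0, 1.03, 0.014, 0.055, 0, 0.01, 0, 0, 1.03, 0.014, 0.055, 0, 0.01, 0, 0, 1.03, 0.014, 0.055, 0, 0.01, 0, 0, 1.03, 0.014, 0.055, 0, 0.01, 0, 0, 1.03, 0.011, 0.04, 0, 0.01, 0, 0, 1.03, 0.0057, 0.021, 0, 0.01]

```text
time_s: 15.72
tool_pos: [0.5538, 0.1917, 0.2008]
tcp_rot: [-1.249, 1.149, -1.148]
force: [-0.2, -1.4, -1.4]
width: 0.0157
```

Call:
jog_arm:
  targets: [0, 0, 0, 0, 0, -0.04, 0.01, 0, 0, 0, 0, 0, -0.05, 0.01, 0, 0, 0, 0, 0, -0.03, 0.01, 0, 0, 0, 0, 0, 0, 0.01, 0, 0, 0, 0, 0, 0, 0.01]

```text
time_s: 16.35
tool_pos: [0.5549, 0.189, 0.0834]
tcp_rot: [-1.244, 1.151, -1.152]
force: [0.3, -0.4, -1.6]
width: 0.0155
```

```bash
python3 - <<'E'
from h import *
c=settle(4); cv2.imwrite('pics/w8.png',cv2.cvtColor(c['frame'],cv2.COLOR_RGB2BGR))
E
```

```text
t 16.55 pos [0.555  0.1896 0.0836] yaw 4.49 down [ 0.0023  0.0011 -1.    ] tilt z 0.0023 F [ 0.52 -0.34 -1.68] T [-0.102  0.016  0.041] w 0.0158
```

View pics/w8.png

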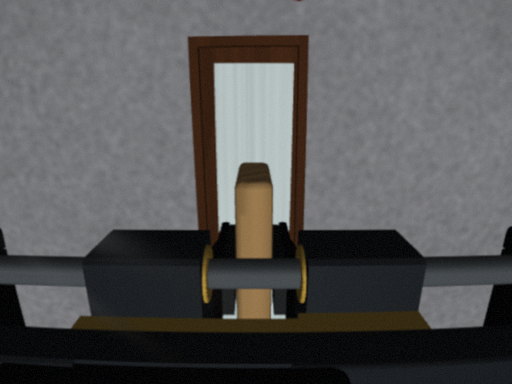

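Picture 11: bar over the tray inside its walls, about 2 mm too far +x (right gap at columns 293–296). Correcting and lowering.

Call:
jog_arm:
  targets: [0, 0, 0.2, -0.002, 0.0005, -0.015, 0.01, 0, 0, 0.2, 0, 0.0005, -0.015, 0.01, 0, 0, 0, 0, 0, -0.008, 0.01, 0, 0, 0, 0, 0, 0, 0.01, 0, 0, 0, 0, 0, 0, 0.01, 0, 0, 0, 0, 0, -0.002, 0.01, 0, 0, 0, 0, 0, 0, 0.01]

```text
time_s: 17.42
tool_pos: [0.5521, 0.1905, 0.0422]
tcp_rot: [-1.248, 1.146, -1.146]
force: [-0.8, -0.3, -1.7]
width: 0.0153
```

```bash
python3 - <<'E'
from h import *
settle(3)
E
```

```text
t 17.57 pos [0.5522 0.1904 0.0422] yaw 4.9 down [ 2.e-04  1.e-04 -1.e+00] tilt z 0.0002 F [-0.48 -0.52 -1.88] T [-0.081  0.065 -0.001] w 0.0154
```

Still hanging about 0.5 mm up, so I lower it slightly, then open.

Call:
jog_arm:
  targets: [0, 0, 0, 0, 0, -0.0004, 0.01, 0, 0, 0, 0, 0, -0.0004, 0.01, 0, 0, 0, 0, 0, 0, 0.01]

```text
time_s: 17.95
tool_pos: [0.5522, 0.1904, 0.0415]
tcp_rot: [-1.248, 1.146, -1.146]
force: [-2.2, -0.2, 3.2]
width: 0.0157
```

```bash
python3 - <<'E'
from h import *
settle(4,keep=4)
E
```

```text
t 18.15 pos [0.5522 0.1904 0.0415] yaw 4.9 down [ 2.e-04  2.e-04 -1.e+00] tilt z 0.0002 F [-1.99 -0.59  4.43] T [-0.262  0.554 -0.011] w 0.0157
```

Call:
jog_arm:
  targets: [0, 0, 0, 0, 0, 0, 0.06, 0, 0, 0, 0, 0, 0, 0.06, 0, 0, 0, 0, 0, 0, 0.06, 0, 0, 0, 0, 0, 0, 0.06, 0, 0, 0, 0, 0, 0, 0.06, 0, 0, 0, 0, 0, 0, 0.06]

```text
time_s: 18.9
tool_pos: [0.5521, 0.1904, 0.0413]
tcp_rot: [-1.248, 1.146, -1.146]
force: [-0.1, -0.1, -0.4]
width: 0.0589
```

Call:
jog_arm:
  targets: [0, 0, 0, 0, 0, 0.02, 0.06, 0, 0, 0, 0, 0, 0.05, 0.06, 0, 0, 0, 0, 0, 0.06, 0.06, 0, 0, 0, 0, 0, 0.05, 0.06, 0, 0, 0, -0.02, 0.05, 0, 0.06, 0, 0, 0, -0.03, 0.05, 0, 0.06, 0, 0, 0, -0.03, 0.05, 0, 0.06, 0, 0, 0, -0.03, 0.05, 0, 0.06]

```text
time_s: 19.9
tool_pos: [0.4412, 0.3917, 0.2231]
tcp_rot: [-1.246, 1.146, -1.146]
force: [1.0, 0.5, 0.5]
width: 0.0603
```

Call:
jog_arm:
  targets: [0, 0, 0, -0.03, 0.05, 0, 0.06, 0, 0, 0, -0.03, 0.05, 0, 0.06, 0, 0, 0, -0.03, 0.04, 0, 0.06, 0, 0, 0, 0, 0, 0, 0.06, 0, 0, 0, 0, 0, 0, 0.06, 0, 0, 0, 0, 0, 0, 0.06]

```text
time_s: 20.65
tool_pos: [0.3536, 0.5292, 0.2221]
tcp_rot: [-1.246, 1.147, -1.148]
force: [0.5, -0.4, -0.1]
width: 0.06
```

```bash
python3 - <<'E'
from h import *
c0=load('top'); c=settle(2,cam='top',keep=1)
f=c['frame']; hsv=cv2.cvtColor(f,cv2.COLOR_RGB2HSV)
a=cv2.cvtColor(f,cv2.COLOR_RGB2BGR)[150:262,160:365]; b=cv2.cvtColor(c0['frame'],cv2.COLOR_RGB2BGR)[150:262,160:365]
z=lambda i:cv2.resize(i,None,fx=2.5,fy=2.5,interpolation=cv2.INTER_CUBIC)
cv2.imwrite('pics/end.png',np.vstack([z(b),z(a)]))
P=cloud(c); Sf=cv2.GaussianBlur(hsv[...,1].astype(np.float32),(0,0),.7)
def strip(c):
    S=cv2.GaussianBlur(cv2.cvtColor(c['frame'],cv2.COLOR_RGB2HSV)[...,1].astype(np.float32),(0,0),.7); p=[]
    for q in range(288,338):   # far edge of strip top, unaffected by blanks
        a=S[170:182,q]; i=np.flatnonzero((a[:-1]-45)*(a[1:]-45)<=0)
        if len(i): p.append((q,170+i[-1]+(45-a[i[-1]])/(a[i[-1]+1]-a[i[-1]])))
    w=onplane(c,p,.036)[:,:2].astype(np.float32); v=cv2.fitLine(w,cv2.DIST_HUBER,0,.0005,.0005).ravel(); return np.degrees(np.arctan2(v[1],v[0])).round(2),v[2:].round(4)
print('strip far edge before/after',strip(c0),strip(c))
S=hsv[...,1].astype(int);V=hsv[...,2].astype(int)
roi=np.zeros(V.shape,bool); roi[180:216,162:242]=1
yx=np.argwhere(roi&(S<60)&(V>165))[:,::-1]; w=onplane(c,yx,.014)[:,:2].astype(np.float32); print('bar',np.round(np.hstack(cv2.minAreaRect(w)),4))
print('bar heights',P[196,178:183,2].round(4),P[195,219:228,2].round(4))
E
```

```text
t 20.75 pos [0.3532 0.5294 0.2218] yaw 4.78 down [ 6.e-04  3.e-04 -1.e+00] tilt z 0.0006 F [ 0.42 -0.17 -0.1 ] T [-0.055  0.042  0.03 ] w 0.0603
strip far edge before/after (np.float32(-86.22), array([ 0.616 , -0.1657], dtype=float32)) (np.float32(-87.11), array([ 0.618 , -0.2044], dtype=float32))
bar [0.5515 0.1904 0.0377 0.1775 4.8523]
bar heights [0.0139 0.0116 0.0093 0.0072 0.0111] [0.019  0.013  0.0166 0.0102 0.0142 0.0123 0.0111 0.013  0.0211]
```

View pics/end.png

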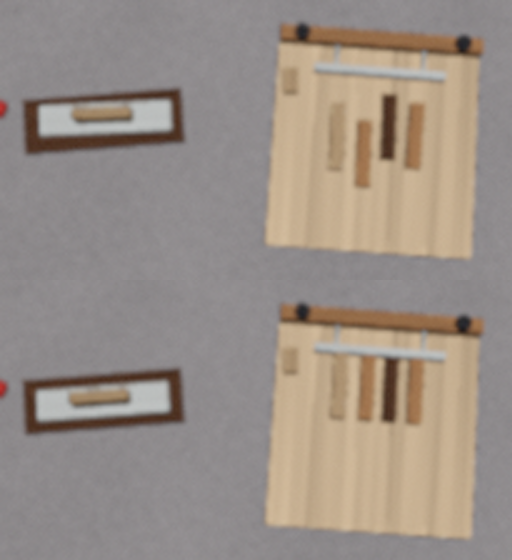

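Picture 12 (top before, bottom after): the row is in line and touching the strip, the straightedge lies flat and centred in the tray, and the offcut hasn't moved. My strip comparison mixed the strip's edges with the blanks, so I'll redo it at the strip's free far edge and then hand in.

```bash
python3 - <<'E'
from h import *
b=cv2.imread('pics/top0.png')[...,::-1]; c=load('top')
def S(f): return cv2.GaussianBlur(cv2.cvtColor(np.ascontiguousarray(f),cv2.COLOR_RGB2HSV)[...,1].astype(np.float32),(0,0),.7)
def strip(f):
    s=S(f); p=[]
    for q in list(range(292,296))+list(range(301,328)):
        a=s[172:184,q]; i=np.flatnonzero((a[:-1]>=50)&(a[1:]<50))
        if len(i): p.append((q,172+i[0]+(a[i[0]]-50)/(a[i[0]]-a[i[0]+1])))
    w=onplane(c,p,.036); k=np.polyfit(w[:,1],w[:,0],1); return np.degrees(np.arctan(k[0])).round(2),np.polyval(k,-.19).round(4),len(p)
print('strip before',strip(b),'after',strip(c['frame']))
s=S(c['frame']); yaw=np.radians(-3.73); ex=np.array([np.cos(yaw),np.sin(yaw)])
V=cv2.GaussianBlur(cv2.cvtColor(c['frame'],cv2.COLOR_RGB2GRAY).astype(np.float32),(0,0),.7)
for q in (295,306,315,325):
    a=V[205:230,q-1:q+2].mean(1); g=np.abs(np.diff(a)); i=g.argmax(); r=205+i+.5
    print(q,'near end along board x',(onplane(c,[(q,r)],.022)[0,:2]@ex).round(4))
print(manip.hand_in())
E
```

```text
strip before (np.float64(3.49), np.float64(0.6287), 28) after (np.float64(3.56), np.float64(0.6286), 28)
295 near end along board x 0.5347
306 near end along board x 0.534
315 near end along board x 0.5362
325 near end along board x 0.5352
the job is handed in; nothing more can be done
None
```

The job is handed in. The four blanks were pushed with the straightedge's long edge into one row against the aluminium strip. The straightedge is back in its tray and released, with the arm clear. The robot clock read about 20.8 s, against the 58 s limit. I viewed all 12 pictures.

**Final press:** the force was 5.0 N, with a turning moment of only 0.03 N m, so the row was pressed evenly. The strip bears 10 N.

**Last checks from the top camera:**
- **Strip:** its far edge read 0.6287 m before and 0.6286 m after, and its angle changed by 0.07°. It did not move measurably.
- **Row:** the near ends agree within about 2 mm. One pixel there is about 3.3 mm, so this doesn't prove the alignment more finely. The close wrist pictures showed the row straight and touching the strip.
- **Straightedge:** it lies at yaw 4.85° against the tray's 5.1°, about 1.5 mm from the tray's centre. It took about 6 N to seat it before I let go. The height readings along the bar were too noisy to confirm it is flat, so that rests on the seating force and the picture.
- **Other items:** the offcut looked unmoved in the final picture. I did not measure it or the rest.

**Check that disagreed:** my first strip comparison suggested a 2 mm shift, because it picked up the blanks' ends as well as the strip. Redone on the strip's free far edge, it gave the figures above.

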